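# Hang the lift-off door on the sample-tube bay

## Robot

A 6-joint arm with a two-finger parallel gripper is mounted at the origin on the work surface. World frame = base frame: x ahead of the robot, y to its left, z up, the work surface at z = 0. Lengths are in m, angles in rad, forces in N, time in s.
With the tool pointing down it reaches from about 0.2 to 0.875 m from the base axis. Payload 3.4 kg.
Tool frame: the origin (TCP) lies between the finger pads; the fingertips stand 25 mm ahead of it and the grasp point (between the pads) lies 6 mm ahead of it (r.nose_length is the z of the fingertips in the tool frame, in m); z points along the fingers, y is the line along which they close (so a half turn about z gives the same grasp; the last joint's range is limited). The gripper opens to 94 mm and grips with 3 to 60 N. Pads are 16 mm wide; open, the fingers measure 119 mm over their backs; the gripper's body (75 mm by 177 mm) begins 78 mm behind the grasp point.
Start: joints at [-1.383, 0.276, 1.505, -0, 1.361, -0.121], TCP at [0.175, -0.548, 0.23] pointing down, gripper open.
Joint ranges: [-2.89, 2.89], [-0.75, 2.08], [0.22, 2.7], [-1.18, 4.32], [0.11, 2.71], [-2.7, 2.7]. Speed limits (rad/s): [2.57, 2.57, 3.14, 3.14, 3.14, 3.14].

## Interface

Orientations are given as a unit quaternion [w, x, y, z].
In Python, from plant import r, gripper_to, inverse_kinematics, vision, models, telemetry gives the robot as it stands. Calls block until the motion is done:
- r.move_to(position, orientation): joint-space move of the TCP to a pose.
- r.move_l(position, rot=None, vel=0.15, guard=None): straight line of the TCP; rot=None keeps the orientation; vel is the mean speed in m/s. With guard (N) it stops when the force on the tool has changed by that much, and returns True; else False.
- r.movej(angles): joint-space move.
- gripper_to(opening, f_grip=None): finger opening in m; f_grip is the grip in N (None keeps the last); returns when the fingers have stopped.
- r.hold(seconds).
- inverse_kinematics(position, orientation): joint angles nearest the present ones, or None.
- vision.snapshot(name): name is "scene" or "top" or "wrist"; returns the picture (480x640x3 uint8, red, green, blue); there is no depth.
- vision.get_calibration(name): a dict with "fx", "fy", "cx", "cy" (pixels), "D" ([k1, k2, p1, p2, k3] as OpenCV has them; the pictures are not rectified), "position" and "orientation" of the camera in the world. Camera axes: x right, y down, z forward; pixel columns grow to the right and rows downward; lengths in m; the calibration is good to about 2 mm. A picture is of the moment at which its call begins: read the wrist's pose just before it. get_calibration takes no time and is no camera call; for the wrist camera it gives the pose at the moment of the call.
A pose or a line that the arm cannot do raises r.PlanningError and nothing moves.
- r.sign_off(): hands the job in; it is judged then, once.
Trained networks look in the newest picture that a camera, given by its name, has taken for a name from the list of things; names that differ only in an ending like _2 or _b are one class to them, and where a whole thing is asked for, a point or a joint stands for the part that bears it (a point fixed in the world has none). Each returns a list of dicts, best first, with "score" (0 to 1); they miss things now and then, are a little off and sometimes report something else, mostly with a low value. They report only what shows in the picture. A call takes as long as a camera call.
- models.boxes_of(thing, camera): "at" ([x, y, z] in m, in world coordinates, good to about 4 mm: the middle of the surface that is visible of it).
- models.regions_of(thing, camera): "pixels" (480x640 bool, what is visible of it).
- models.mark_of(thing, camera): "at" ([x, y, z] in m, in world coordinates, good to about 4 mm: a listed point, or the origin of a listed thing).
Readings, each from a call of its own:
- telemetry.current_t(): time.
- telemetry.current_joints(): joint angles.
- telemetry.current_dq(): joint speeds.
- telemetry.current_joint_efforts(): joint torques, N m.
- telemetry.current_ee_pos(): TCP position.
- telemetry.current_tool_rot(): TCP orientation.
- telemetry.current_wrist_force(): force on the tool from outside, world axes, zero at the start.
- telemetry.current_torque(): the same for the moment, N m.
- telemetry.current_opening(): finger opening in m.
- telemetry.current_finger_force(): force on a finger pad.
Only numpy, scipy, OpenCV 4.12 (cv2) and the standard library are available. Lean on these libraries where they do the work, as an engineer would, in place of code of your own. Each camera call takes 0.05 s, during which the arm holds its last target. There are 200 camera calls.

## Task

Three metal panels stand in the slotted stand. Take the full-height one with two hinge eyes on its edge and hang it on the tube bay: lower it so that both eyes drop fully home over the bay's two upright hinge pins at once, then let go, leaving it hanging upright. It may hang at any swing angle; leave the other two panels in their slots.

Things in the scene. Friction and masses are not known exactly. Their poses are not given: they have to be found in the camera images.
- leaf: Door to hang: aluminium panel 10 thick (x), 150 wide, 120 high; two dark hinge eyes off one edge. Origin: on the eyes' upright axis, level with the lower edge; z up, panel spans y -170 to -20. Eyes: through rings 12 high, bore 26, outside 34, undersides at z 10 and 85. About 0.3 kg. Starts upright in any slot of a grey stand, eyes to robot's left (all mm)
- leaf_tab (a point): Middle of the door's grip tab: 50 mm wide, 30 high, 10 thick, flush with the panel, on its top edge above its middle (leaf frame 0, -95, 135 mm; tab top at 150). Stand slots run along the panels, 70 mm apart and 14 wide, floor 6 mm and wall tops 42 mm above the table.
- bay: Fixed white open-topped bay of red-capped tubes. Front corner post carries two upright pins, one above the other. Origin: on the pins' axis at table level; z up, x out of the open front (away from robot), -y across the opening. Eyes rest on brackets 30 and 105 mm up (seated leaf: lower edge 20 mm up). Walls 100 high, behind x = -38; post 112 high, face at y = +32.
- upper_pin (a point): Foot of the upper pin, 105 mm up; the lower pin is 75 mm below. Pins: 24 mm high, 22 thick at the foot for 5 mm, tapering to 5 at the tip; bracket 8 thick. The +x side is free: bring the leaf in level from there, lower edge 44 to 77 mm above the table (each eye over its pin, lower eye under the upper bracket), panel towards -y, then lower.
- short_leaf: Not wanted: like the door, but the panel is only 85 mm high, its two eyes close together (undersides 8 and 52 mm above the lower edge), tab top at 115 mm. Origin and axes as the door's. Stands in another slot; leave it there.
- plain_panel: Not wanted: same panel and tab as the door but no hinge eyes. Origin as the door's: 20 mm beyond the panel's +y edge, level with its lower edge. Stands in another slot; leave it there.

How it is judged:
By the outcome, as a careful person would: the job done as asked, in the order asked, and still so for the second after the job is handed in, with the robot touching nothing.
It also fails if it takes over 51 s, if anything falls off the work surface, if the arm or the gripper's body presses on something with over 40 N, if the wrist force passes 120 N, or if a joint passes its speed limit or range.

## Working session

There is one attempt and no reset: what is moved stays moved. The work goes in short steps, each a Python script; the robot and the scene stay as the last script left them, time stands still between calls to the robot, and variables do not carry over. Pictures are saved under pics/ and viewed, at most 10 in all, crops included, and the job is handed in when it is done.

```bash
ls; mkdir -p pics; python3 - <<'E'
from plant import r, vision, models, telemetry
import cv2
print(telemetry.current_t())
for c in ("scene","top"):
    im=vision.snapshot(c); cv2.imwrite(f"pics/{c}0.png",im[:,:,::-1])
    k=vision.get_calibration(c); print(c,k)
    for t in ("leaf","leaf_tab","bay","upper_pin","short_leaf","plain_panel"):
        print(t,[(d["at"].round(3) if hasattr(d["at"],'round') else d["at"],round(d["score"],2)) for d in models.mark_of(t,c)[:3]])
print(telemetry.current_t(),telemetry.current_tool_rot())
E
```

```text
pics
0.0
scene {'fx': 460.8869876455497, 'fy': 460.8869876455497, 'cx': 319.32096316430903, 'cy': 230.99703965144374, 'D': array([-0.05401926,  0.        ,  0.        ,  0.        ,  0.        ]), 'position': array([ 0.92277729, -0.0501949 ,  0.61916722]), 'orientation': array([-0.28214784,  0.77869854,  0.5230752 , -0.20103116])}
leaf [([0.5522, 0.2901, 0.0049], 0.66), ([0.54, -0.1903, 0.1054], 0.3)]
leaf_tab [([0.5326, 0.1985, 0.1421], 0.92)]
bay [([0.5425, -0.1912, -0.0021], 0.59)]
upper_pin [([0.5428, -0.1889, 0.1092], 0.75)]
short_leaf []
plain_panel [([0.6155, 0.2727, 0.0037], 0.72)]
top {'fx': 596.5169968705395, 'fy': 596.5169968705395, 'cx': 314.5117788900717, 'cy': 234.00360212612526, 'D': array([-0.05789365,  0.        ,  0.        ,  0.        ,  0.        ]), 'position': array([0.3216104 , 0.10100258, 1.17798686]), 'orientation': array([ 0.06352348, -0.69550847,  0.71359504, -0.0549077 ])}
leaf [([0.5504, 0.295, 0.0047], 0.82)]
leaf_tab [([0.534, 0.2027, 0.1402], 0.67)]
bay [([0.5394, -0.1881, -0.0023], 0.57)]
upper_pin [([0.5375, -0.1941, 0.1018], 0.94)]
short_leaf [([0.4815, 0.3094, 0.0074], 0.89)]
plain_panel [([0.5508, 0.2948, 0.005], 0.18)]
0.7 [1.06659618e-04 9.88103345e-01 1.53791313e-01 8.94091608e-06]
```

View pics/scene0.png

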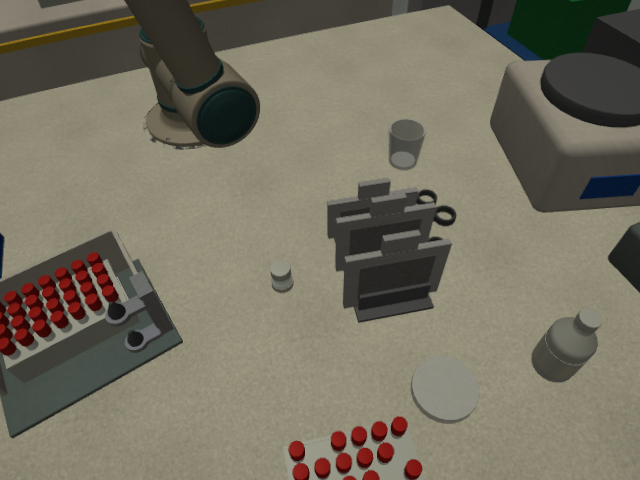

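View pics/top0.png

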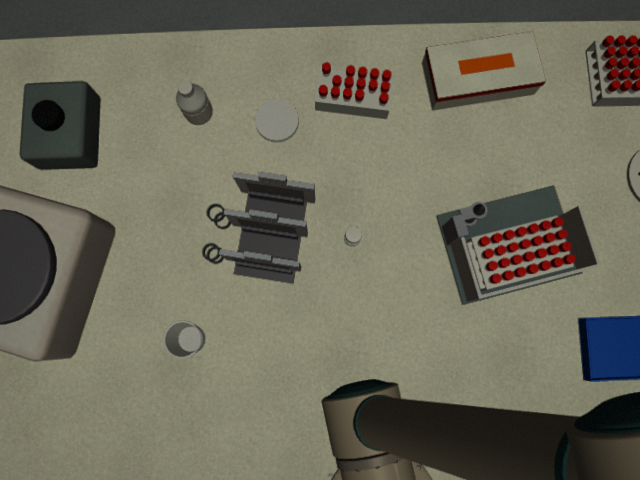

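The scene picture shows the door in the middle slot (eye at about 445,215). The short leaf is in the slot nearest the robot and the plain panel in the far one. The top view shows the door's eye near (217,213) and the bay's pin near (478,210). Next I'll take wrist close-ups of both.

```bash
cat > h.py <<'E'
from plant import r, gripper_to, inverse_kinematics, vision, models, telemetry
import numpy as np, cv2
from scipy.spatial.transform import Rotation as Ro
def R(q): return Ro.from_quat(np.roll(q,-1)).as_matrix()
def Q(M): return np.roll(Ro.from_matrix(M).as_quat(),1)
def down(yaw,s=1):  # tool down, tool y = s * (leaf x at yaw)
    y=s*np.array([np.cos(yaw),np.sin(yaw),0]); z=np.array([0,0,-1.]); return Q(np.c_[np.cross(y,z),y,z])
def K(k): return np.array([[k["fx"],0,k["cx"]],[0,k["fy"],k["cy"]],[0,0,1]])
def ray(k,uv,z):
    p=cv2.undistortPoints(np.array([[uv]],float),K(k),k["D"])[0,0]
    d=R(k["orientation"])@[p[0],p[1],1]; c=k["position"]; return c+d*(z-c[2])/d[2]
def proj(k,P):
    M=R(k["orientation"]).T; return cv2.projectPoints(np.atleast_2d(P).astype(float),cv2.Rodrigues(M)[0],-M@k["position"],K(k),k["D"])[0][:,0]
def snap(cam,name):
    k=vision.get_calibration(cam); im=vision.snapshot(cam); cv2.imwrite(f"pics/{name}.png",im[:,:,::-1]); np.save(f"pics/{name}.npy",k,allow_pickle=True); return k
def marks(cam,ts):
    for t in ts: print(cam,t,[(np.round(d["at"],4).tolist(),round(d["score"],2)) for d in models.mark_of(t,cam)[:2]])
E
python3 - <<'E'
from h import *
k=vision.get_calibration("wrist"); T=R(telemetry.current_tool_rot())
print("cam in tool",T.T@(k["position"]-telemetry.current_ee_pos()),"\n",T.T@R(k["orientation"]),k["fx"])
for s in (1,-1):
    for p,y in (((.535,.2,.3),-.19),((.53,-.28,.35),.21)):
        print(s,y,inverse_kinematics(p,down(y,s)))
E
```

```text
cam in tool [ 7.21942068e-02 -6.61665564e-06 -1.52696665e-01] 
 [[-5.27953684e-04 -9.68361512e-01 -2.49551005e-01]
 [ 9.99999861e-01 -5.14858359e-04 -1.17749846e-04]
 [-1.44590019e-05 -2.49551032e-01  9.68361648e-01]] 349.57601959038357
1 -0.19 [ 2.35938215e-01  2.40057358e-01  1.38490106e+00 -4.44089210e-16
  1.51663423e+00  4.25938215e-01]
1 0.21 [-6.02071454e-01  2.74793530e-01  1.21832218e+00 -4.44089210e-16
  1.64847694e+00 -8.12071454e-01]
-1 -0.19 None
-1 0.21 [-6.02071454e-01  2.74793530e-01  1.21832218e+00 -4.44089210e-16
  1.64847694e+00  2.32952120e+00]
```

```bash
python3 - <<'E'
from h import *
r.move_to([.555,-.26,.32],down(.21)); snap("wrist","w_bay"); marks("wrist",("bay","upper_pin"))
gripper_to(.05)
r.move_to([.535,.22,.32],down(-.19)); snap("wrist","w_leaf"); marks("wrist",("leaf","leaf_tab","short_leaf"))
print(telemetry.current_t())
a=cv2.imread("pics/w_bay.png");b=cv2.imread("pics/w_leaf.png")
E
```

```text
wrist bay [([0.541, -0.1881, -0.0036], 0.78)]
wrist upper_pin [([0.5394, -0.1935, 0.1048], 0.75)]
wrist leaf [([0.5507, 0.2964, 0.0068], 0.63)]
wrist leaf_tab [([0.537, 0.2026, 0.1425], 0.94)]
wrist short_leaf [([0.4829, 0.3089, 0.0086], 0.84)]
5.3917
```

View pics/w_bay.png

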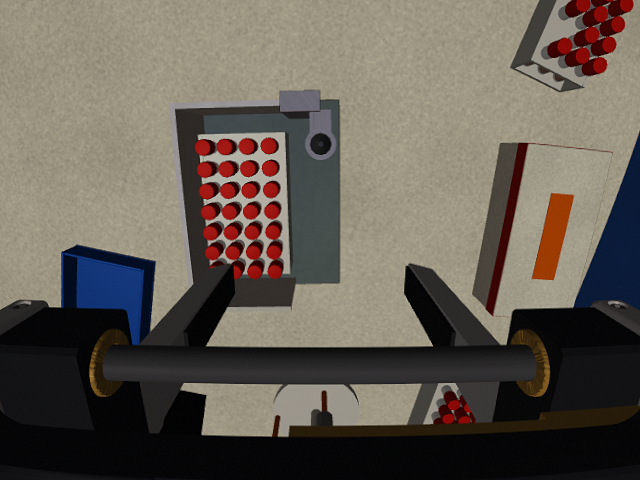

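View pics/w_leaf.png

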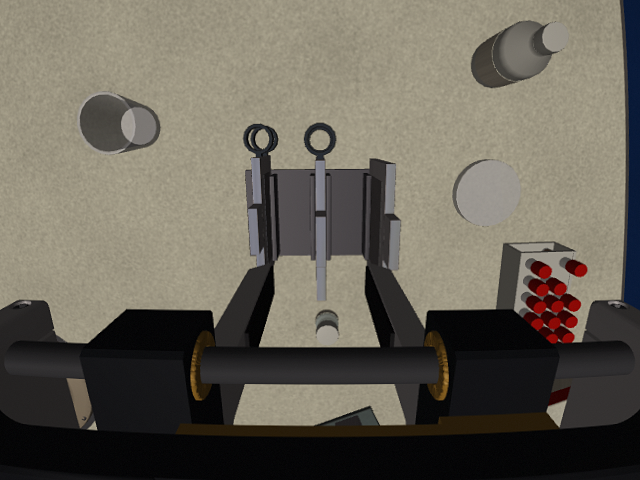

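In the bay picture the upper pin is at about (320,144), with the tray's front edge vertical at u≈339. In the leaf picture the door's eye is at about (320,139) and its panel is near vertical at u≈321. Both yaw guesses are close, so I'll zoom in to refine them.

```bash
python3 - <<'E'
import cv2,numpy as np
a=cv2.imread("pics/w_bay.png")[95:165,280:350];b=cv2.imread("pics/w_leaf.png")[115:305,290:350]
A=cv2.resize(a,(420,420),interpolation=0)  # x6
B=cv2.resize(b,None,fx=3,fy=3,interpolation=0)
o=np.zeros((570,600,3),'uint8');o[:420,:420]=A;o[:,420:]=B
cv2.imwrite("pics/zoom1.png",cv2.convertScaleAbs(o,alpha=1.8))
E
```

```text
(no output)
```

View pics/zoom1.png

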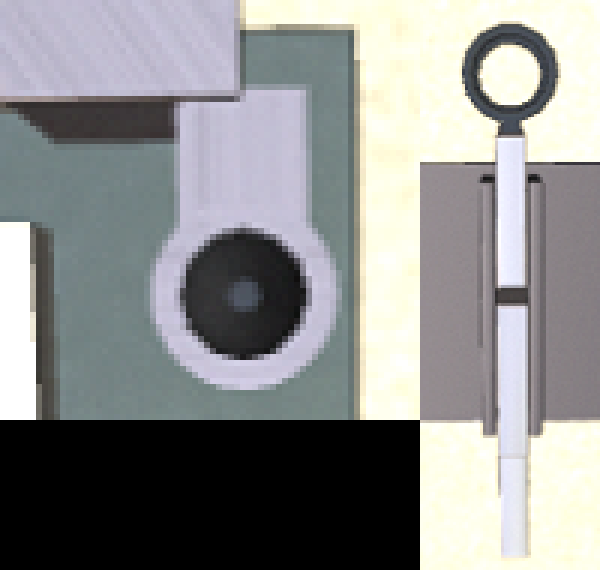

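The zoom gives the pin foot centre at (320.4,143.5), the eye centre at (319.5,138.5), and the tab's top face from (320.2,216) to (320.5,267).

```bash
python3 - <<'E'
from h import *
kb=np.load("pics/w_bay.npy",allow_pickle=True).item();kl=np.load("pics/w_leaf.npy",allow_pickle=True).item()
pin=ray(kb,(320.4,143.5),.105); print("pin",pin)
e1,e2=ray(kb,(280+355/6-.5,95+40/6-.5),.005),ray(kb,(339,283),.005); d=e1-e2; print("bay yaw",np.arctan2(-d[0],d[1]),e1,e2)
eye=ray(kl,(319.5,138.5),.100)
z=lambda x,y:(290+(x-420)/3-.5,115+y/3-.5)
t1,t2=ray(kl,z(512,304),.156),ray(kl,z(512,457),.156)
p1,p2=ray(kl,z(511,136),.126),ray(kl,z(515.5,556),.126)
print("eye",eye,"tab",t1,t2,(t1+t2)/2,"panel",p1,p2)
d=eye-p2; print("yaw eye-panel end",np.arctan2(-d[0],d[1]), "len",np.linalg.norm(d[:2]))
d=p1-p2; print("yaw panel",np.arctan2(-d[0],d[1]))
for c in("scene","top"):
    im=cv2.imread(f"pics/{c}0.png");k=vision.get_calibration(c); print(c,proj(k,[pin,eye,(t1+t2)/2]).round(1).tolist())
E
```

```text
pin [ 0.54056037 -0.19009482  0.105     ]
bay yaw 0.2229840521649609 [ 0.55274226 -0.13375382  0.005     ] [ 0.60740718 -0.37482885  0.005     ]
eye [0.55049344 0.29491695 0.1       ] tab [0.53765714 0.22602045 0.156     ] [0.52819621 0.1769903  0.156     ] [0.53292668 0.20150537 0.156     ] panel [0.54684416 0.27466699 0.126     ] [0.52031736 0.12883672 0.126     ]
yaw eye-panel end -0.17973499095553472 len 0.16879940447772207
yaw panel -0.17993450104450676
scene [[117.0, 313.5], [444.6, 214.6], [388.3, 198.0]]
top [[478.2, 209.7], [215.1, 212.0], [262.5, 213.9]]
```

```bash
python3 - <<'E'
from h import *
q=down(-.18); p=np.array([.5331,.2015,.20])
r.move_to(p,q); r.move_l([*p[:2],.145],vel=.08,guard=15)
gripper_to(0.0,45); print("open",telemetry.current_opening(),telemetry.current_ee_pos(),telemetry.current_wrist_force())
r.move_l([*p[:2],.345],vel=.12); print(telemetry.current_wrist_force(),telemetry.current_torque())
snap("wrist","w_held"); snap("scene","s_held")
marks("wrist",("leaf",)); marks("scene",("leaf",)); print(telemetry.current_ee_pos(),telemetry.current_t())
a=cv2.imread("pics/w_held.png"); s=cv2.imread("pics/s_held.png")
o=np.zeros((560,800,3),'uint8'); o[:360,:480]=cv2.resize(a,(480,360))
k=vision.get_calibration("wrist"); y=np.array([np.sin(.18),np.cos(.18),0]); o_=np.array([*p[:2],.206])+.095*y
uv=proj(k,o_+[0,0,.09]); print("pred eye",uv)
u,v=uv[0].astype(int); u0,v0=max(u-40,0),max(v-40,0)
c=a[v0:v0+80,u0:u0+80]; o[:320,480:]=cv2.resize(c,(320,320),interpolation=0); print(u0,v0)
o[320:,480:]=cv2.resize(s[100:340,260:580],(320,240)); cv2.imwrite("pics/held.png",cv2.convertScaleAbs(o,alpha=1.5))
E
```

```text
open 0.009674116243352524 [0.53314855 0.20146536 0.14504292] [ 1.1613508  -0.18868266  1.11577675]
[ 0.54926938  0.41686754 -3.55638589] [-0.0785546  -0.09641607 -0.01453746]
wrist leaf [([0.5551, 0.2916, 0.2054], 0.69)]
scene leaf [([0.5528, 0.29, 0.2027], 0.57)]
[0.53297911 0.20144001 0.34457647] 9.5083
pred eye [[319.64885082 100.99094158]]
279 60
```

View pics/held.png

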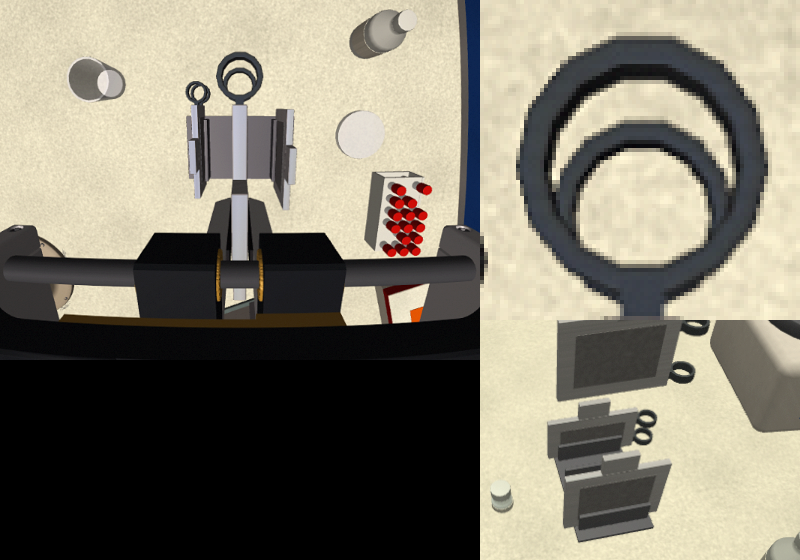

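```bash
python3 - <<'E'
from h import *
k=np.load("pics/w_held.npy",allow_pickle=True).item()
for dz in(0,): 
  u=ray(k,(319.1,100.4),.303+dz); l=ray(k,(319.75,110.7),.228+dz); 
T=R(telemetry.current_tool_rot()); e=telemetry.current_ee_pos()
print(u,l,"tool frame",T.T@(u-e),T.T@(l-e))
print("nominal top eye",proj(k,[*(np.array([.533,.2014])+.095*np.array([np.sin(.18),np.cos(.18)])),.303]))
for y in (.22,):
  for off in (.075,0):
    Y=np.array([-np.sin(y),np.cos(y),0]);X=np.array([np.cos(y),np.sin(y),0])
    for z in(.345,.199,.155): print(off,z,inverse_kinematics(np.array([.5406,-.1901,z])+off*X-.095*Y,down(y)))
E
```

```text
[0.54951488 0.29444336 0.303     ] [0.55017338 0.29560217 0.228     ] tool frame [ 0.09447554 -0.00035224  0.04154405] [0.09575948 0.00014487 0.11654325]
nominal top eye [[319.87744627  99.40350285]]
0.075 0.345 [-4.98566675e-01  4.24371071e-01  1.00469006e+00 -4.44089210e-16
  1.71253153e+00 -7.18566675e-01]
0.075 0.199 [-4.98566675e-01  4.63474340e-01  1.28960567e+00 -4.44089210e-16
  1.38851264e+00 -7.18566675e-01]
0.075 0.155 [-4.98566675e-01  4.88947413e-01  1.35659880e+00 -4.44089210e-16
  1.29604644e+00 -7.18566675e-01]
0 0.345 [-5.77337470e-01  3.23127537e-01  1.16065478e+00 -4.44089210e-16
  1.65781033e+00 -7.97337470e-01]
0 0.199 [-5.77337470e-01  3.73890836e-01  1.43664128e+00 -4.44089210e-16
  1.33106053e+00 -7.97337470e-01]
0 0.155 [-5.77337470e-01  4.03053396e-01  1.50332153e+00 -4.44089210e-16
  1.23521773e+00 -7.97337470e-01]
```

```bash
python3 - <<'E'
from h import *
y=.22; q=down(y); Y=np.array([-np.sin(y),np.cos(y),0]);X=np.array([np.cos(y),np.sin(y),0])
b=np.array([.5406,-.1901,0])-.095*Y
r.move_to(b+.075*X+[0,0,.345],q)
print(r.move_l(b+.075*X+[0,0,.199],vel=.15,guard=15))
print(r.move_l(b+[0,0,.199],vel=.06,guard=10)); 
snap("wrist","w_over"); snap("scene","s_over"); print(telemetry.current_ee_pos(),telemetry.current_wrist_force(),telemetry.current_t())
a=cv2.imread("pics/w_over.png"); s=cv2.imread("pics/s_over.png")
o=np.zeros((560,800,3),'uint8'); o[:,:560]=cv2.resize(a[65:135,285:355],(560,560),interpolation=0)
o[:320,560:]=cv2.resize(s[220:380,60:180],(240,320)); cv2.imwrite("pics/over.png",cv2.convertScaleAbs(o,alpha=1.8))
E
```

```text
False
False
[ 0.56167406 -0.28272312  0.1989107 ] [ 0.02269015  0.12386156 -2.26963717] 13.8833
```

View pics/over.png

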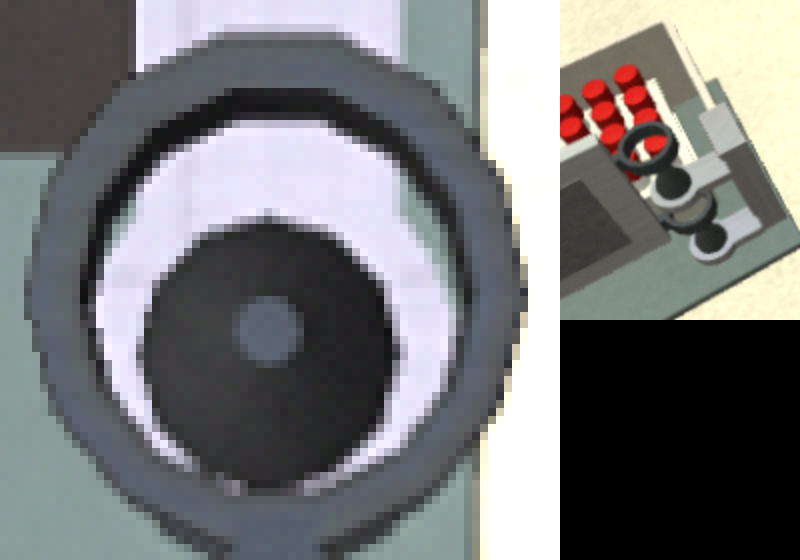

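The eye's outer ring centre is at about (319.0,100.7), the pin foot at (318.3,108.9) and the pin tip at (318.0,106). The pin shows through the bore, so I'll compute the residual offset.

```bash
python3 - <<'E'
from h import *
k=np.load("pics/w_over.npy",allow_pickle=True).item()
T=Ro.from_euler('z',.22).as_matrix()
e=ray(k,(319.0,100.75),.157); f=ray(k,(318.25,108.9),.105); t=ray(k,(318.0,106.),.129)
print(e,f,t,"eye-foot in bay",T.T@(e-f),"eye-tip",T.T@(e-t))
E
```

```text
[ 0.54084605 -0.19056954  0.157     ] [ 0.54027623 -0.19008069  0.105     ] [ 0.54026095 -0.19059631  0.129     ] eye-foot in bay [ 0.00044941 -0.00060141  0.052     ] eye-tip [ 0.00057684 -0.00010156  0.028     ]
```

```bash
python3 - <<'E'
from h import *
y=.22; Y=np.array([-np.sin(y),np.cos(y),0]);X=np.array([np.cos(y),np.sin(y),0])
p=telemetry.current_ee_pos()-.0005*X+.0004*Y
r.move_l([*p[:2],.185],vel=.04,guard=10)
print(r.move_l([*p[:2],.156],vel=.02,guard=8),telemetry.current_ee_pos(),telemetry.current_wrist_force(),telemetry.current_torque())
snap("scene","s_low"); marks("scene",("leaf",)); print(telemetry.current_t())
s=cv2.imread("pics/s_low.png"); cv2.imwrite("pics/low.png",cv2.convertScaleAbs(cv2.resize(s[220:400,20:240],(660,540)),alpha=1.6))
E
```

```text
True [ 0.56115528 -0.28259211  0.15874296] [-3.08359065e-04 -1.79261034e+00  5.21865925e+00] [0.38347512 0.03217339 0.04400265]
scene leaf [([0.5404, -0.1936, 0.019], 0.66)]
15.7
```

View pics/low.png

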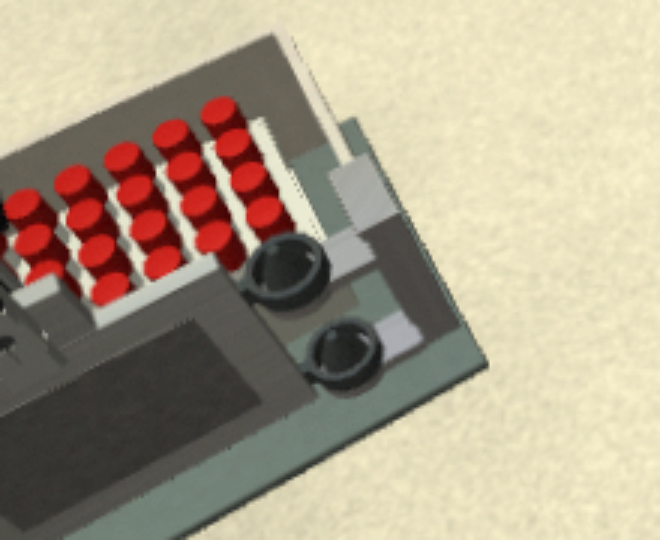

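Both eyes (crop 287,272 and 345,353) sit on their brackets, and the TCP stopped at the expected 0.159. Next I release and retreat.

```bash
python3 - <<'E'
from h import *
gripper_to(.05); p=telemetry.current_ee_pos()
r.move_l([*p[:2],.36],vel=.12); r.hold(1.0)
snap("scene","s_end"); snap("wrist","w_end"); marks("scene",("leaf","leaf_tab")); print(telemetry.current_wrist_force(),telemetry.current_t())
s=cv2.imread("pics/s_end.png"); w=cv2.imread("pics/w_end.png")
cv2.imwrite("pics/end.png",cv2.convertScaleAbs(np.hstack([cv2.resize(s[150:400,0:240],(432,450)),cv2.resize(w[80:330,170:370],(360,450))]),alpha=1.6))
E
```

```text
scene leaf [([0.54, -0.1918, 0.0193], 0.87)]
scene leaf_tab [([0.5653, -0.2908, 0.1533], 0.8)]
[0.64311849 0.6849924  0.7267459 ] 19.525
```

View pics/end.png

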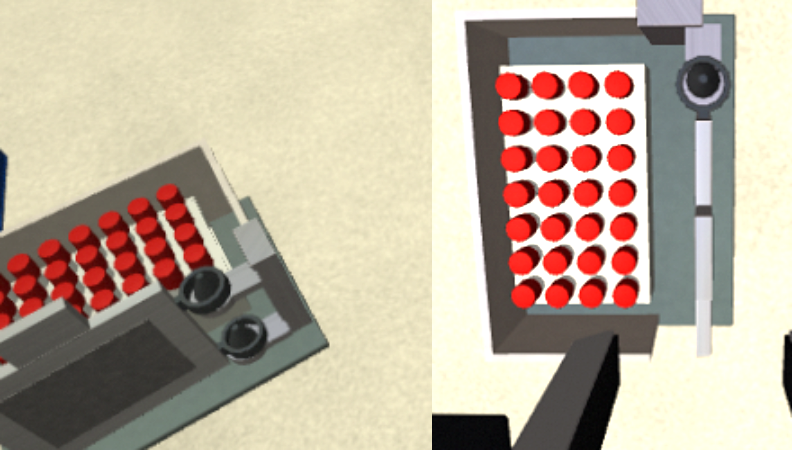

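The door hangs upright with both eyes seated on the pins (crop 205,288 and 243,338), and the gripper is clear of it.

```bash
python3 -c "
from plant import r
print(r.sign_off())"
```

```text
the job is handed in; nothing more can be done
None
```

The full-height door hangs upright on the bay with both eyes home on their pins; the gripper is clear, the other two panels were left in their slots, and the job was handed in after about 20 s of the 51 s allowed.

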